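# Slide the well plate home under the plate washer's manifold

## Robot

A 7-joint arm with a two-finger parallel gripper is mounted at the origin on the work surface. World frame = base frame: x ahead of the robot, y to its left, z up, the work surface at z = 0. Lengths are in m, angles in rad, forces in N, time in s.
With the tool pointing down it reaches from about 0.425 to 0.925 m from the base axis. Payload 6.8 kg.
Tool frame: the origin (TCP) lies midway between the tips of the shut fingers; the grasp point (between the pads) lies 19 mm behind it (bot.pinch_z is the distance from the TCP to the grasp point, in m); x points along the fingers, y is the direction in which the jaws open and shut, and the axes are right-handed (so a half turn about x gives the same grasp; the last joint's range is limited). The gripper opens to 85 mm and grips with 20 to 120 N. Pads are 22 mm wide; open, the fingers measure 114 mm over their backs; the gripper's body (76 mm by 85 mm) begins 54 mm behind the grasp point. The pads swing forward as they close: fully open they stand 13 mm farther back than shut.
Start: joints at [-1.448, 0.477, 0.022, 1.555, -0.011, 1.109, -0.083], TCP at [0.154, 0.657, 0.231] pointing down, gripper open.
Joint ranges: [-2.96, 2.96], [-0.34, 2.1], [-1.41, 1.46], [0.24, 2.44], [-1.37, 4.51], [0.17, 1.92], [-2.96, 2.96]. Speed limits (rad/s): [2.39, 2.39, 3.14, 3.14, 3.14, 3.14, 3.14].

## Interface

Orientations are given as a unit quaternion [w, x, y, z].
In Python, from station import bot gives the robot as it stands. The module is installed in compiled form; this text tells all that it offers.
- The arm moves only by the tool step_arm, never from a script. Its argument "plan" is a list of rows, each a list of 6 numbers: the shift along the tool's x, y, z in units of 40 mm (1.0 is 40 mm), then the turn, a rotation vector about the tool's x, y, z in units of 360 degrees (1.0 is 360 degrees). In form: [[dx, dy, dz, ax, ay, az], ...]. A call has 1 to 8 rows; each row shifts and turns the commanded pose from where the row before left it, along the tool's axes as they then stand; what a row does not reach is not made up. A row lasts 1/8 s, in which the tool goes at most 62.5 mm and 10.7 degrees, less where a joint would pass 70% of its speed; a pose out of reach is approached as far as the arm can. A call with a number of a shift or a turn outside -1 to 1 is refused whole. A call with a gripper value outside its range is refused whole. "fingers" is the closure, from -1 (fully open) to 1 (shut), set as the call begins (left out, the last holds). The fingers move at their own pace and stop on an object; "force" is the grip in N (left out, the last holds). Time passes only in rows, so rows that do not move let the fingers close. It gives the time, the measured TCP pose, the force and the opening at its end, in the units of the state.
- bot.get_obs(): the state, without advancing time (a new reading comes with each control period).
- bot.read_camera(name): name is "scene" or "top" or "wrist"; returns (picture, depth): 384x512x3 uint8, red, green, blue; 384x512 float32, m along the optical axis (not along the pixel's ray), 0 where there is no reading.
- bot.camera_model(name): a dict with "mtx" (3x3 intrinsics, pixels), "k1" (the pictures are not rectified: a ray, as slopes to the right and down, at radius r is drawn at 1 + k1 r^2 times it, then the intrinsics apply), "origin" and "rotation" of the camera in the world; the wrist camera has in their place "T_tool_cam" (4x4, takes a point from camera to tool coordinates, whose origin is the TCP and whose axes are the tool frame's). Camera axes: x right, y up, looking along -z (the intrinsics and any distortion apply to the point x, -y, -z); pixel columns grow to the right and rows downward; lengths in m; the calibration is good to about 2 mm. A picture is of the moment at which its call begins: read the wrist's pose just before it. camera_model takes no time and is no camera call.
- bot.hand_in(): hands the job in, once; it reports no verdict.
The state is a dict: "t": time; "q": joint angles; "joint_vel": joint speeds; "joint_torque": joint torques, N m; "eef_pos": TCP position; "tool_rot": TCP orientation; "contact_force": force on the tool from outside, world axes, zero at the start; "torque": the same for the moment, N m; "gripper_width": opening from 0.0 (shut) to 1.0 (fully open).
Only numpy, scipy, OpenCV 4.12 (cv2) and the standard library are available. Lean on these libraries where they do the work, as an engineer would, in place of code of your own. Each camera call takes 0.05 s, during which the arm holds its last target.

## Task

An empty 96-well plate has been set down askew at the front of the manual plate washer's bed. With the fingertips only, first push it square against the guide fence on the left, then slide it flat along the fence, under the low needle manifold, until it is fully home: against the end stop, with its side still against the fence. Do not lift or tip the plate, do not knock the manifold with the plate or the hand, and leave everything else where it stands.

Things in the scene. Friction and masses are not known exactly. Their poses are not given: they have to be found in the camera images.
- plate: empty 96-well plate to load: off-white, 128 (its x) x 85.5 (y) x 14.4 mm high; the lowest 7.6 mm (skirt) has full size, above it the sides step in 2 mm; 60 to 130 g, slides easily (friction about 0.3). Origin: centre of its underside; x along its long side, towards the end stop. Starts on the front of the bed, up to 0.3 rad askew, 20 to 42 mm too far right, in front of the manifold
- washer: manual plate washer, white base 380 x 190 mm, fixed. x axis: sliding direction (away from the robot, turned up to 0.3 rad), y left, z up; origin at bench height. The dark flat bed is 30 mm above it, x = -161 to 125, y = -108 to 43 mm; its right (-y) side is open, so a plate can be pushed from there. Low rear housing behind the end stop: x = 138 to 212 mm, top 66 mm above the bench
- fence (a point): middle of the guide fence's face at bed height (washer x = -18, y = 42.75, z = 30 mm; axes as the washer's). The fence is an aluminium strip along the left of the bed, 9 mm high above the bed, 12 mm thick, from washer x = -160 to 125 mm; its face looks right (-y)
- stop (a point): middle of the end stop's face at bed height (washer x = 125, y = 0, z = 30 mm; axes as the washer's). The stop is an aluminium bar across the bed, 11 mm high above the bed; its face looks back to the robot (-x). Rigid
- column (a point): foot of the right-hand bridge column (washer x = 85, y = -68, z = 30 mm); its twin stands at y = +68 mm. Steel columns 14 mm thick with black screws 20 mm wide on top, 85 mm above the bench, that carry the manifold
- manifold: wash manifold, the low bridge over the bed, fixed to the washer: steel bar 24 (x) x 160 mm (y) with a row of delicate needles beneath. Origin: middle of the row at the needle tips, 18 mm above the bed (3.6 mm above the plate's top), washer x = 85 mm; axes as the washer's. The bar lies 8 to 28 mm above this origin; two thin pipes run back from it, no higher than the bar
- home (a point): point on the bed (washer x = 61, y = 0, z = 30 mm; axes as the washer's) where the plate's origin is when it is home, against fence and end stop; the plate's rear edge is then 76 mm nearer the robot than the manifold bar
- lidded_plate: bystander: a second 96-well plate with a clear lid, 128 x 85 x 23 mm, lying on the bench right of the washer; origin at the centre of its underside
- tube_rack: bystander: black rack 44 x 150 x 95 mm with red- and orange-capped tubes, standing on the bench right of the washer; origin at the centre of its underside
- buffer_bottle: bystander: white bottle with a blue cap, diameter 68, height 170 mm, on the bench left of the washer; origin at the centre of its underside
- control_vial: bystander: small amber vial with an orange cap, diameter 26, height 45 mm, on the bench just left of the washer; origin at the centre of its underside
- tip_box: bystander: blue pipette-tip box with yellow tips, 85 x 125 x 56 mm; origin at the centre of its underside
- timer: bystander: flat white bench timer, 62 x 62 x 16 mm; origin at the centre of its underside
Mind the look-alikes: they are no part of the job. What is shaped like the plate but red is not meant.

How it is judged:
By the outcome, as a careful person would: the job done as asked, in the order asked, and still so for the second after the job is handed in, with the robot touching nothing.
It also fails if it takes over 54 s, if anything falls off the work surface, if the arm or the gripper's body presses on something with over 40 N, if the wrist force passes 120 N, or if a joint passes its speed limit or range.

## Working session

There is one attempt and no reset: what is moved stays moved. The work goes in short steps, Python scripts to look and compute and a tool call to move; the robot and the scene stay as the last step left them, time stands still between calls to the robot, and variables do not carry over. Pictures are saved under pics/ and viewed, and the job is handed in when it is done.

Besides the shell and the picture viewer there is one more tool, called after ">>>" as a command line: name --pt "numbers of a row" for each row, then --argument value for the rest. step_arm: Moves the arm, as the interface text tells. Shifts and turns lie within -1 to 1; 1 stands for 40 mm of shift or 360 degrees of turn. Its arguments: {"type":"object","properties":{"plan":{"type":"array"},"fingers":{"type":"number"},"force":{"type":"number"}},"required":["plan"]}

```bash
mkdir -p pics; python3 - <<'E'
from station import bot
import cv2,numpy as np
o=bot.get_obs();print({k:np.round(v,3) for k,v in o.items()})
for n in ["scene","top"]:
    p,d=bot.read_camera(n);np.savez(f"{n}0.npz",p=p,d=d)
    cv2.imwrite(f"pics/{n}0.png",cv2.cvtColor(p,cv2.COLOR_RGB2BGR))
    m=bot.camera_model(n);print(n,m)
print(bot.camera_model("wrist"))
E
```

```text
{'t': np.float64(0.0), 'q': array([-1.448,  0.478,  0.022,  1.556, -0.012,  1.109, -0.083]), 'joint_vel': array([ 0.001,  0.   ,  0.   , -0.   , -0.001, -0.001, -0.001]), 'joint_torque': array([-1.0000e-03, -5.9647e+01,  1.6080e+00, -2.8118e+01,  1.2000e-02,
        9.0000e-03, -0.0000e+00]), 'eef_pos': array([0.154, 0.657, 0.23 ]), 'tool_rot': array([ 0.702,  0.081,  0.702, -0.082]), 'contact_force': array([0.179, 0.007, 0.011]), 'torque': array([ 0.026, -0.009, -0.031]), 'gripper_width': np.float64(0.998)}
scene {'mtx': array([[385.46826108,   0.        , 255.82139158],
       [  0.        , 385.46826108, 188.70303207],
       [  0.        ,   0.        ,   1.        ]]), 'k1': -0.027831168971837086, 'origin': array([ 0.99842497, -0.57036179,  0.79168388]), 'rotation': array([0.86892564, 0.36495428, 0.12646632, 0.30948809])}
top {'mtx': array([[414.14095728,   0.        , 249.92423074],
       [  0.        , 414.14095728, 190.24635685],
       [  0.        ,   0.        ,   1.        ]]), 'k1': 0.006939762103640361, 'origin': array([0.45173014, 0.02792984, 1.25078548]), 'rotation': array([ 0.70828943,  0.02751412, -0.03112241, -0.70469883])}
{'mtx': array([[264.61325815,   0.        , 256.73376414],
       [  0.        , 264.61325815, 190.23421651],
       [  0.        ,   0.        ,   1.        ]]), 'k1': -0.029815293108179722, 'T_tool_cam': array([[-9.79359133e-04,  2.64130653e-01, -9.64486412e-01,
        -1.41335853e-01],
       [ 9.99999477e-01, -2.64331994e-05, -1.02265872e-03,
         9.57589110e-04],
       [-2.95609977e-04, -9.64486909e-01, -2.64130489e-01,
        -6.65435952e-02],
       [ 0.00000000e+00,  0.00000000e+00,  0.00000000e+00,
         1.00000000e+00]])}
```

View pics/scene0.png

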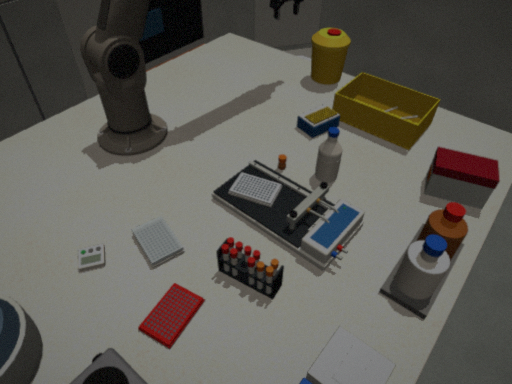

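View pics/top0.png

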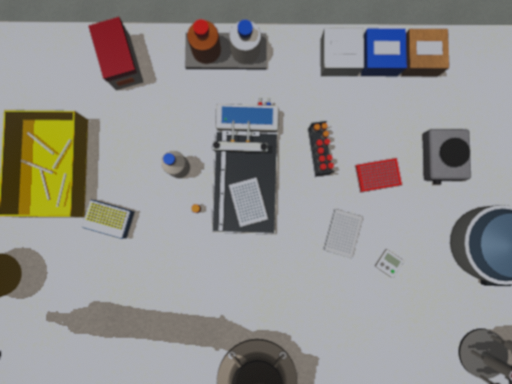

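The top view shows three plate-shaped things: an off-white plate on the dark bed (248,202), a lidded plate on the bench (343,232) and a red one (378,175). Only the first is off-white, unlidded and on the bed. I'll confirm it in a crop and measure.

```bash
cat > h.py <<'E'
import numpy as np,cv2
from scipy.spatial.transform import Rotation as R
def Rm(q): return R.from_quat([q[1],q[2],q[3],q[0]]).as_matrix()
def cam(m,obs=None):
    if 'T_tool_cam' in m:
        T=np.eye(4);T[:3,:3]=Rm(obs['tool_rot']);T[:3,3]=obs['eef_pos'];T=T@m['T_tool_cam'];return T[:3,:3],T[:3,3]
    return Rm(m['rotation']),np.array(m['origin'])
def rays(m,uv,obs=None):
    Rc,o=cam(m,obs)
    uv=np.asarray(uv,float).reshape(-1,1,2)
    n=cv2.undistortPoints(uv,m['mtx'],np.array([m['k1'],0,0,0.])).reshape(-1,2)
    return o,np.c_[n[:,0],-n[:,1],-np.ones(len(n))]@Rc.T
def onplane(m,uv,z,obs=None):
    o,d=rays(m,uv,obs);return o+d*((z-o[2])/d[:,2])[:,None]
def proj(m,P,obs=None):
    Rc,o=cam(m,obs);c=(np.atleast_2d(P)-o)@Rc;x=c[:,0]/-c[:,2];y=-c[:,1]/-c[:,2]
    f=1+m['k1']*(x*x+y*y);K=m['mtx'];return np.c_[K[0,0]*x*f+K[0,2],K[1,1]*y*f+K[1,2]]
E
python3 - <<'E'
import cv2
t=cv2.imread('pics/top0.png');s=cv2.imread('pics/scene0.png')
cv2.imwrite('pics/ct.png',cv2.resize(t[95:240,170:300],None,fx=4,fy=4,interpolation=cv2.INTER_CUBIC))
cv2.imwrite('pics/cs.png',cv2.resize(s[120:270,200:375],None,fx=4,fy=4,interpolation=cv2.INTER_CUBIC))
E
```

```text
(no output)
```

View pics/ct.png

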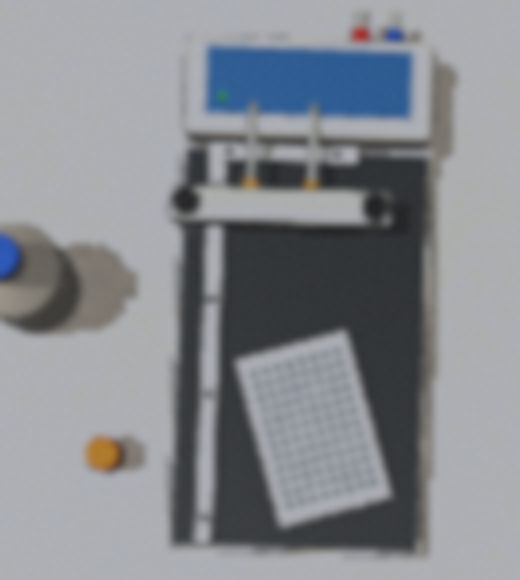

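View pics/cs.png

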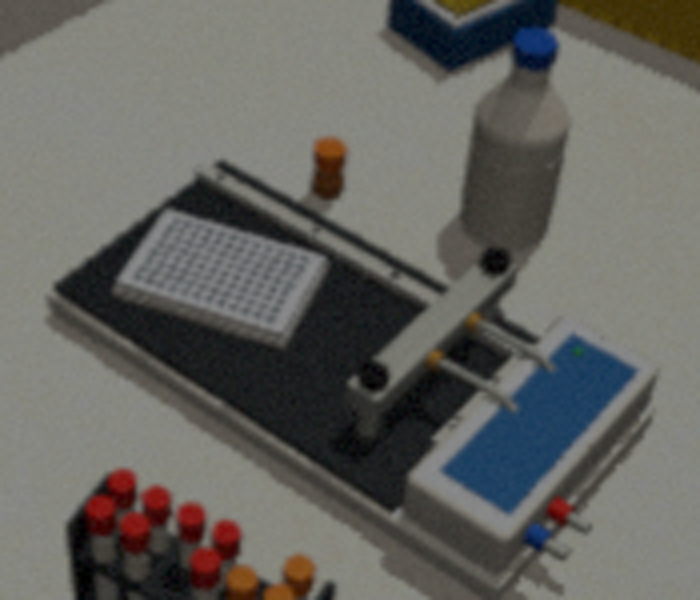

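The crop confirms it: the off-white 96-well plate lies askew on the bed, front right of the fence and before the manifold. Next I fit the fence line, the screws and the plate.

```bash
cat > meas.py <<'E'
from h import *
def plate(m,p,roi,obs=None,z=.0444,thr=None,z2=None):
    g=cv2.cvtColor(p,cv2.COLOR_RGB2GRAY);x0,y0,x1,y1=roi;s=g[y0:y1,x0:x1]
    b=cv2.resize(s,None,fx=4,fy=4,interpolation=cv2.INTER_CUBIC)
    t,mk=cv2.threshold(b,0,255,cv2.THRESH_OTSU) if thr is None else cv2.threshold(b,thr,255,0)
    mk=cv2.morphologyEx(mk,cv2.MORPH_CLOSE,np.ones((13,13)))
    c=max(cv2.findContours(mk,cv2.RETR_EXTERNAL,cv2.CHAIN_APPROX_NONE)[0],key=cv2.contourArea)
    uv=(c[:,0,:].astype(float)+.5)/4-.5+[x0,y0]
    P=onplane(m,uv,z,obs)[:,:2]
    r=cv2.minAreaRect((P*1000).astype(np.float32));return r,cv2.boxPoints(r),t,uv
E
python3 - <<'E'
from meas import *
from station import bot
m=bot.camera_model('top');p=np.load('top0.npz')['p']
r,box,t,_=plate(m,p,(225,172,274,228));print('plate',r,box.round(1),t)
g=cv2.cvtColor(p,cv2.COLOR_RGB2GRAY)
pr=[]
for v in range(156,228,1):
    row=cv2.resize(g[v:v+1,210:240].astype(np.float32),None,fx=8,fy=1,interpolation=cv2.INTER_LINEAR)[0]
    k=np.argmax(row[40:]<0) if 0 else None
    s=g[v,212:232].astype(float); i=int(np.argmax(s)); 
    hi=s[i];lo=np.median(s)
    j=i
    while j<18 and s[j+1]>(hi+lo)/2:j+=1
    a=j+(s[j]-(hi+lo)/2)/max(s[j]-s[j+1],1)
    j=i
    while j>1 and s[j-1]>(hi+lo)/2:j-=1
    b=j-(s[j]-(hi+lo)/2)/max(s[j]-s[j-1],1)
    pr.append((v,212+b,212+a))
pr=np.array(pr);
for k in(1,2):
    Q=onplane(m,np.c_[pr[:,k],pr[:,0]],.039)[:,:2]
    ok=np.ones(len(Q),bool)
    for _ in range(4):
        c=np.polyfit(Q[ok,0],Q[ok,1],1);e=Q[:,1]-np.polyval(c,Q[:,0]);ok=abs(e)<max(.0015,1.5*e[ok].std())
    print('fence edge',k,c,ok.sum(),e[ok].std(),'yaw',np.arctan(c[0]))
# screws
for roi in [(208,138,224,152),(256,138,272,152)]:
    x0,y0,x1,y1=roi;s=g[y0:y1,x0:x1].astype(float);
    print(s.astype(int))
E
```

```text
plate ((516.8805541992188, 27.57103729248047), (132.74659729003906, 86.46997833251953), 15.769266128540039) [[441.3  51.1]
 [464.8 -32.1]
 [592.5   4. ]
 [569.   87.2]] 106.0
fence edge 1 [0.15827553 0.03730534] 41 0.003460470235026369 yaw 0.1569733868797746
fence edge 2 [0.18650768 0.01097007] 41 0.0045217533869868305 yaw 0.18438915547470008
[[175 173 175 175 175 169 156 131  99  66  55  54  56  83 132 164]
 [175 174 175 175 174 169 154 130  98  66  54  54  56  83 129 158]
 [175 174 174 174 170 162 144 120  91  66  62  68  72  93 126 145]
 [174 175 175 172 165 148 122  96  74  67  84 101 111 122 138 143]
 [174 175 175 171 157 128  93  66  54  66  95 126 146 157 162 163]
 [175 175 175 167 144 103  65  46  41  53  76 112 147 168 173 172]
 [175 174 173 164 131  86  51  42  42  42  55  90 139 166 174 173]
 [175 175 171 159 129  88  55  43  41  41  52  89 138 165 174 173]
 [175 174 170 156 134 103  68  46  43  45  61 100 144 168 173 174]
 [174 174 169 158 146 128  96  69  60  67  86 123 154 171 174 173]
 [175 174 171 161 153 141 118  99  93 100 117 141 159 165 168 166]
 [174 175 173 165 
[... 422 characters left out ...]
  55  54  53  50  52  52  52]
 [113 109 103  96  88  79  67  58  59  65  65  60  53  51  51  50]
 [156 153 147 137 122  98  73  59  60  70  75  69  58  52  52  50]
 [171 170 168 159 133  93  61  48  47  60  72  70  60  52  50  49]
 [173 173 172 163 129  77  46  37  38  47  59  61  55  48  46  46]
 [173 173 173 161 124  71  41  37  37  43  51  53  47  43  41  42]
 [173 174 173 163 126  74  42  38  38  46  56  56  46  40  39  40]
 [174 173 173 165 135  89  54  42  43  59  75  70  53  40  37  41]
 [169 169 168 163 144 111  76  57  56  78  96  86  58  40  39  40]
 [141 141 141 140 130 109  86  66  67  85 101  88  58  40  39  40]
 [ 85  86  86  87  86  78  68  60  61  70  78  65  45  38  38  40]]
```

```bash
python3 - <<'E'
from meas import *
from station import bot
m=bot.camera_model('top');p=np.load('top0.npz')['p']
g=cv2.cvtColor(p,cv2.COLOR_RGB2GRAY).astype(float)
L=[];Rr=[]
for v in range(153,229):
    c0=223.5-2.5*(v-152)/76; xs=np.arange(c0-5,c0+6,.1)
    s=np.interp(xs,np.arange(512),g[v]); i=40+np.argmax(s[40:75]);hi=s[i]
    lo=s[i:].min();h=(hi+lo)/2;j=i+np.argmax(s[i:]<h);Rr.append((xs[j],v))
    lo=s[:i].min();h=(hi+lo)/2;j=i-np.argmax(s[:i+1][::-1]<h);L.append((xs[j],v))
for n,E in(('L',L),('R',Rr)):
    Q=onplane(m,E,.039)[:,:2]; ok=np.ones(len(Q),bool)
    for _ in range(5):
        c=np.polyfit(Q[ok,0],Q[ok,1],1);e=Q[:,1]-np.polyval(c,Q[:,0]);ok=abs(e)<max(.001,2*e[ok].std())
    print(n,c,ok.sum(),e[ok].std(),'x',Q[0,0],Q[-1,0])
# screws at z .085: left ~ (208+7.6,138+6.6), right ~ (256+7.4,138+8.3)
S=onplane(m,[(215.7,144.6),(263.4,146.4)],.083);print(S, np.linalg.norm(S[0]-S[1]))
ms=bot.camera_model('scene')
# scene screws crop (372,376),(496,261)
S2=onplane(ms,[(200+372/4-.4,120+376/4-.4),(200+496/4-.4,120+261/4-.4)],.083);print(S2,np.linalg.norm(S2[0]-S2[1]))
# bed front corners etc. blurred mask of dark bed
sc=np.load('scene0.npz')['p']
E
```

```text
L [-0.02691274  0.12625697] 76 0.0003067411336177619 x 0.6625495819095069 0.4416596372042738
R [-0.02895486  0.1140509 ] 75 0.00040461643569334745 x 0.6626276511194158 0.44172021600365224
[[ 0.67904185  0.12051564  0.083     ]
 [ 0.6746468  -0.01565954  0.083     ]] 0.13624608216087142
[[ 0.67326339 -0.01914841  0.083     ]
 [ 0.67803555  0.11671052  0.083     ]] 0.1359427158435024
```

```bash
cat > goto.py <<'E'
from h import *
from station import bot
PSI=-0.029; O=np.array([.5915,.0540])
def W(x,y): c,s=np.cos(PSI),np.sin(PSI); return O+np.array([c*x-s*y,s*x+c*y])/1000
def inv(p): c,s=np.cos(PSI),np.sin(PSI); d=(np.asarray(p)[:2]-O)*1000; return np.array([c*d[0]+s*d[1],-s*d[0]+c*d[1]])
def st():
    o=bot.get_obs();Rt=Rm(o['tool_rot'])
    print('t',round(float(o['t']),2),'pos',o['eef_pos'].round(4),'washer',inv(o['eef_pos']).round(1),'F',o['contact_force'].round(2),'w',round(float(o['gripper_width']),3))
    print('tool axes cols',Rt.round(3).tolist(),'q',o['q'].round(2)); return o,Rt
def rel(wx,wy,z,yaw):  # tool x down, tool y at washer angle yaw(deg)
    o,Rt=st();a=np.deg2rad(yaw)+PSI
    y=np.array([np.cos(a),np.sin(a),0]);x=np.array([0,0,-1.]);T=np.c_[x,y,np.cross(x,y)]
    tgt=np.r_[W(wx,wy),z];d=tgt-o['eef_pos']
    rv=R.from_matrix(Rt.T@T).as_rotvec()
    print('to',tgt.round(4),'shift tool now/40mm',(Rt.T@d/.04).round(3),'after turn',(T.T@d/.04).round(3),'turn/360',(rv/2/np.pi).round(4))
E
python3 - <<'E'
from goto import *
print(inv([.5169,.0276]))
rel(-80,-125,.15,0);rel(-80,-125,.15,180)
ms=bot.camera_model('scene');p=np.load('scene0.npz')['p']
mt=bot.camera_model('top')
print('rack',onplane(mt,[(312,124),(318,175),(329,122),(336,173)],.08).round(3))
print('proj fence pts',proj(mt,[np.r_[W(-160,42.75),.039],np.r_[W(125,42.75),.039]]),proj(ms,[np.r_[W(-160,42.75),.039],np.r_[W(-161,-108),.03],np.r_[W(125,-95),.03]]))
E
```

```text
[-73.80314021 -28.55199635]
t 0.1 pos [0.1543 0.6566 0.2304] washer [-454.5  589.6] F [ 0.67  0.26 -0.31] w 1.002
tool axes cols [[-0.0, 0.229, 0.973], [-0.002, 0.973, -0.229], [-1.0, -0.002, 0.0]] q [-1.45  0.48  0.02  1.56 -0.01  1.11 -0.08]
to [ 0.5079 -0.0686  0.15  ] shift tool now/40mm [  2.038 -15.623  12.753] after turn [ 2.011  9.361 17.866] turn/360 [2.179e-01 2.000e-04 2.000e-04]
t 0.1 pos [0.1543 0.6566 0.2304] washer [-454.5  589.6] F [ 0.67  0.26 -0.31] w 1.002
tool axes cols [[-0.0, 0.229, 0.973], [-0.002, 0.973, -0.229], [-1.0, -0.002, 0.0]] q [-1.45  0.48  0.02  1.56 -0.01  1.11 -0.08]
to [ 0.5079 -0.0686  0.15  ] shift tool now/40mm [  2.038 -15.623  12.753] after turn [  2.011  -9.361 -17.866] turn/360 [-2.821e-01 -2.000e-04  2.000e-04]
rack [[ 0.741 -0.155  0.08 ]
 [ 0.594 -0.171  0.08 ]
 [ 0.747 -0.204  0.08 ]
 [ 0.6   -0.223  0.08 ]]
proj fence pts [[222.45414097 231.07579365]
 [226.23219391 134.65225929]] [[248.9784168  162.03735827]
 [213.07711515 190.79892812]
 [298.46145078 241.55071512]]
```

>>> step_arm --pt "0 -0.17 1 0.0099 0 0" --pt "0 -0.17 1 0.0099 0 0" --pt "0 -0.17 1 0.0099 0 0" --pt "0 -0.17 1 0.0099 0 0" --pt "0 -0.17 1 0.0099 0 0" --pt "0 -0.17 1 0.0099 0 0" --pt "0 -0.17 1 0.0099 0 0" --pt "0 -0.17 1 0.0099 0 0" --fingers -1

```text
t: 1.1
eef_pos: [0.4172, 0.47, 0.2308]
tool_rot: [0.66, 0.252, 0.661, -0.253]
contact_force: [-0.1, 0.7, -0.4]
gripper_width: 1.002
```

>>> step_arm --pt "0 -0.17 1 0.0099 0 0" --pt "0 -0.17 1 0.0099 0 0" --pt "0 -0.17 1 0.0099 0 0" --pt "0 -0.17 1 0.0099 0 0" --pt "0 -0.17 1 0.0099 0 0" --pt "0 -0.17 1 0.0099 0 0" --pt "0 -0.17 1 0.0099 0 0" --pt "0 -0.17 1 0.0099 0 0"

```text
t: 2.1
eef_pos: [0.5581, 0.1814, 0.2309]
tool_rot: [0.578, 0.407, 0.578, -0.408]
contact_force: [-0.5, 0.3, -0.5]
gripper_width: 1.0
```

>>> step_arm --pt "0 -0.17 1 0.0099 0 0" --pt "0 -0.17 1 0.0099 0 0" --pt "0 -0.17 1 0.0099 0 0" --pt "0 -0.17 1 0.0099 0 0" --pt "0 -0.17 1 0.0099 0 0" --pt "0 0 0 0 0 0"

```text
t: 2.85
eef_pos: [0.5677, -0.0233, 0.2313]
tool_rot: [0.507, 0.493, 0.506, -0.494]
contact_force: [0.1, 1.0, 0.5]
gripper_width: 0.998
```

```bash
python3 - <<'E'
from goto import *
rel(-80,-125,.10,0)
E
```

```text
t 2.85 pos [ 0.5677 -0.0233  0.2313] washer [-21.5 -78. ] F [0.11 1.01 0.52] w 0.998
tool axes cols [[-0.0, 1.0, 0.027], [-0.001, 0.027, -1.0], [-1.0, -0.0, 0.001]] q [-0.5   0.33  0.54  1.84 -0.2   1.02  0.15]
to [ 0.5079 -0.0686  0.1   ] shift tool now/40mm [ 3.285 -1.524  1.087] after turn [ 3.282 -1.462  1.175] turn/360 [0.0089 0.0002 0.0001]
```

>>> step_arm --pt "0 -0.75 0.6 0.0089 0 0" --pt "0.6 -0.75 0.57 0 0 0" --pt "0.6 0 0 0 0 0" --pt "0 0 0 0 0 0"

```text
t: 3.35
eef_pos: [0.5075, -0.0652, 0.182]
tool_rot: [-0.494, -0.504, -0.496, 0.506]
contact_force: [0.4, -0.7, 0.2]
gripper_width: 1.003
```

```bash
python3 - <<'E'
from goto import *
o=bot.get_obs();p,d=bot.read_camera('wrist');m=bot.camera_model('wrist')
np.savez('w1.npz',p=p,d=d,pos=o['eef_pos'],rot=o['tool_rot'])
q=cv2.cvtColor(p,cv2.COLOR_RGB2BGR)
for P in [(-160,42.75),(-18,42.75),(125,42.75)]:
    u=proj(m,np.r_[W(*P),.039],o)[0];print(P,u.round(1));cv2.circle(q,tuple(int(v) for v in u),3,(0,0,255),1)
cv2.imwrite('pics/w1.png',q)
rel(-80,-112,.05,0)
E
```

```text
(-160, 42.75) [175.   13.8]
(-18, 42.75) [323.6  14.7]
(125, 42.75) [469.5  19.1]
t 3.4 pos [ 0.5087 -0.0653  0.183 ] washer [ -79.3 -121.6] F [ 0.15 -0.06  0.7 ] w 1.0
tool axes cols [[-0.001, 1.0, -0.021], [0.0, -0.021, -1.0], [-1.0, -0.001, 0.0]] q [-0.46  0.3   0.56  2.02 -0.2   0.88  0.19]
to [ 0.5083 -0.0556  0.05  ] shift tool now/40mm [ 3.326 -0.012 -0.241] after turn [ 3.326 -0.018 -0.241] turn/360 [0.0013 0.     0.0002]
```

View pics/w1.png

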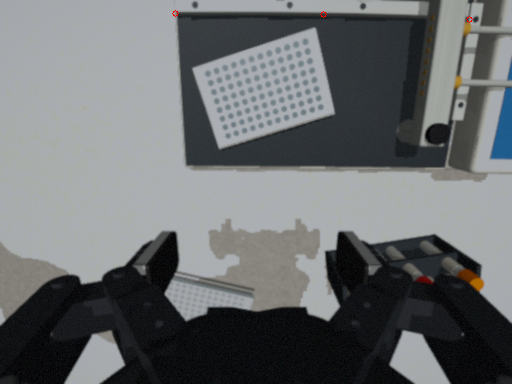

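The wrist view shows the fence face along row 14, matching my prediction (red marks). The plate corners are near (193,68), (314,28), (334,112) and (220,149). I'll cross-check the plate pose, then descend.

```bash
python3 - <<'E'
from meas import *
from goto import *
z=np.load('w1.npz');o=dict(eef_pos=z['pos'],tool_rot=z['rot']);m=bot.camera_model('wrist')
r,b,t,_=plate(m,z['p'],(186,20,345,158),o,z=.0415)
print(r,[inv(x/1000).round(1) for x in b],inv(np.array(r[0])/1000))
# lower fence edge rows & left end, stop edge
g=cv2.cvtColor(z['p'],cv2.COLOR_RGB2GRAY).astype(float)
for c in (200,280,360,400):
    s=g[4:30,c];h=(s.max()+s.min())/2;k=np.where(s>h)[0].max();u=4+k+(s[k]-h)/(s[k]-s[k+1]);print(c,inv(onplane(m,[(c,u)],.039,o)[0]).round(1))
E
```

```text
((517.24072265625, 29.068660736083984), (126.33336639404297, 84.41598510742188), 15.641529083251953) [array([-146.4,   -5.6]), array([-121.3,  -86.2]), array([ -0.6, -48.6]), array([-25.8,  32. ])] [-73.505146   -27.07407357]
200 [-135.9   44.3]
280 [-59.7  44.5]
360 [16.8 44.7]
400 [55.6 44.7]
```

>>> step_arm --pt "1 0 -0.24 0.0013 0 0" --pt "1 0 0 0 0 0" --pt "0.9 0 0 0 0 0" --pt "0.4 0 0 0 0 0" --pt "0 0 0 0 0 0"

```text
t: 4.03
eef_pos: [0.5094, -0.0562, 0.0513]
tool_rot: [-0.492, -0.507, -0.493, 0.508]
contact_force: [0.6, 0.3, -0.8]
gripper_width: 1.0
```

```bash
python3 - <<'E'
from goto import *
rel(-80,-100,.021,0)
E
```

```text
t 4.03 pos [ 0.5094 -0.0562  0.0513] washer [ -78.8 -112.6] F [ 0.64  0.29 -0.79] w 1.0
tool axes cols [[-0.001, 1.0, -0.03], [0.0, -0.03, -1.0], [-1.0, -0.001, -0.0]] q [-0.36  0.51  0.44  2.1  -0.37  0.61  0.31]
to [ 0.5086 -0.0436  0.021 ] shift tool now/40mm [ 0.757 -0.029 -0.314] after turn [ 0.757 -0.029 -0.315] turn/360 [-0.0001 -0.      0.0001]
```

>>> step_arm --pt "0.4 0 0 0 0 0" --pt "0.2 0 0 0 0 0" --pt "0.13 0 0 0 0 0" --pt "0 0 0 0 0 0"

```text
t: 4.53
eef_pos: [0.5089, -0.0566, 0.0219]
tool_rot: [-0.492, -0.507, -0.492, 0.508]
contact_force: [-1.4, -0.0, -0.6]
gripper_width: 0.999
```

```bash
python3 - <<'E'
from goto import *
st()
for n in('scene','wrist'):
    p,d=bot.read_camera(n);q=cv2.cvtColor(p,cv2.COLOR_RGB2BGR)
    if n=='scene': q=cv2.resize(q[110:270,160:360],None,fx=4,fy=4,interpolation=cv2.INTER_CUBIC)[:600]
    cv2.imwrite(f'pics/{n}2.png',q)
E
```

```text
t 4.53 pos [ 0.5089 -0.0566  0.0219] washer [ -79.4 -112.9] F [-1.43 -0.03 -0.61] w 0.999
tool axes cols [[-0.001, 1.0, -0.031], [0.0, -0.031, -1.0], [-1.0, -0.001, -0.0]] q [-0.33  0.56  0.4   2.11 -0.41  0.55  0.34]
```

View pics/scene2.png

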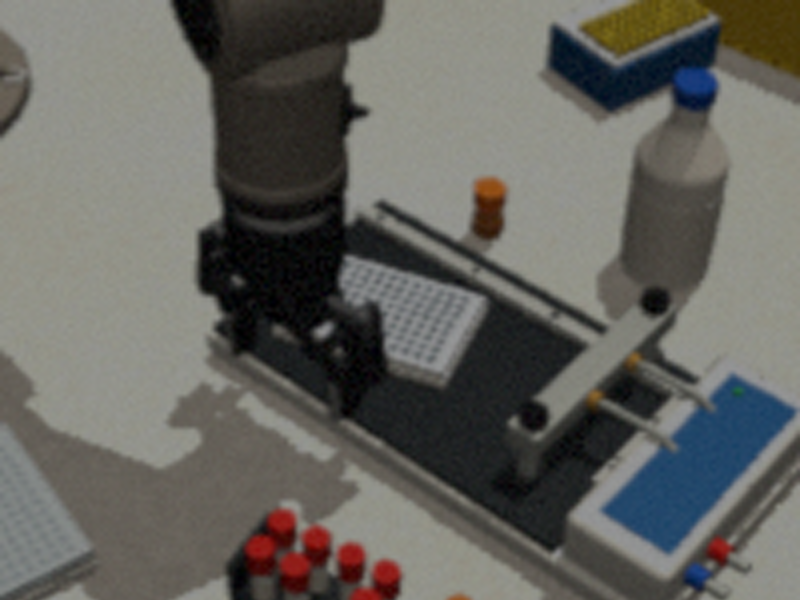

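View pics/wrist2.png

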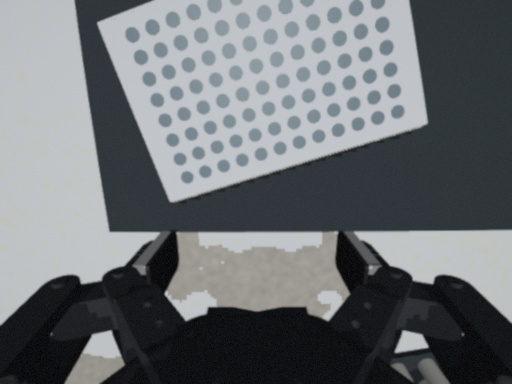

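>>> step_arm --pt "0 0.2 0 0 0 0" --pt "0 0 -0.2 0 0 0" --pt "0 0 -0.2 0 0 0" --pt "0 0 -0.15 0 0 0" --pt "0 0 -0.15 0 0 0" --pt "0 0 -0.15 0 0 0" --pt "0 0 -0.1 0 0 0" --pt "0 0 0 0 0 0"

```text
t: 5.62
eef_pos: [0.5183, -0.0184, 0.0221]
tool_rot: [0.492, 0.507, 0.493, -0.507]
contact_force: [0.4, 0.4, 0.5]
gripper_width: 1.002
```

```bash
python3 - <<'E'
from goto import *
st()
p,d=bot.read_camera('wrist');cv2.imwrite('pics/w3.png',cv2.cvtColor(p,cv2.COLOR_RGB2BGR))
E
```

```text
t 5.62 pos [ 0.5183 -0.0184  0.0221] washer [-71.1 -74.5] F [0.36 0.36 0.51] w 1.002
tool axes cols [[0.0, 1.0, -0.03], [0.0, -0.03, -1.0], [-1.0, 0.0, -0.0]] q [-0.41  0.57  0.41  2.1  -0.42  0.55  0.27]
```

View pics/w3.png

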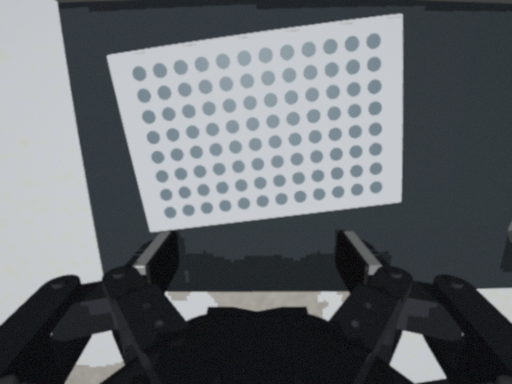

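The plate is turning square: its rear right corner (150,231) is against the rear finger. I keep pushing, then go slowly.

>>> step_arm --pt "0 0 -0.12 0 0 0" --pt "0 0 -0.12 0 0 0" --pt "0 0 -0.1 0 0 0" --pt "0 0 -0.06 0 0 0" --pt "0 0 -0.04 0 0 0" --pt "0 0 0 0 0 0"

```text
t: 6.42
eef_pos: [0.5188, -0.0011, 0.0221]
tool_rot: [0.492, 0.508, 0.492, -0.507]
contact_force: [-0.2, 0.5, 0.5]
gripper_width: 0.997
```

```bash
python3 - <<'E'
from goto import *
st()
p,d=bot.read_camera('wrist');cv2.imwrite('pics/w4.png',cv2.cvtColor(p,cv2.COLOR_RGB2BGR))
E
```

```text
t 6.42 pos [ 0.5188 -0.0011  0.0221] washer [-71.1 -57.1] F [-0.17  0.46  0.49] w 0.997
tool axes cols [[0.0, 1.0, -0.03], [0.0, -0.03, -1.0], [-1.0, 0.0, -0.0]] q [-0.44  0.57  0.41  2.1  -0.42  0.55  0.24]
```

View pics/w4.png

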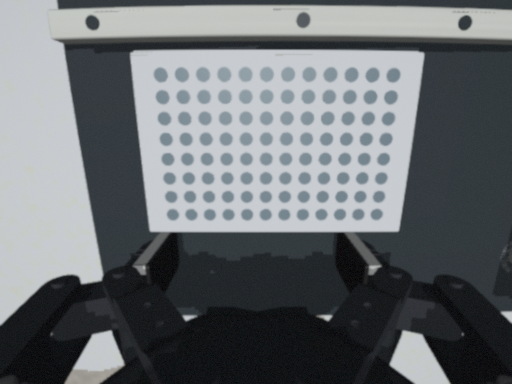

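>>> step_arm --pt "0 0 -0.04 0 0 0" --pt "0 0 -0.04 0 0 0" --pt "0 0 -0.02 0 0 0" --pt "0 0 0 0 0 0"

```text
t: 6.98
eef_pos: [0.5189, 0.0029, 0.0221]
tool_rot: [0.492, 0.508, 0.492, -0.508]
contact_force: [0.4, 0.7, -0.9]
gripper_width: 1.003
```

>>> step_arm --pt "0 0 -0.02 0 0 0" --pt "0 0 -0.01 0 0 0" --pt "0 0 0 0 0 0"

```text
t: 7.35
eef_pos: [0.5189, 0.004, 0.0221]
tool_rot: [0.492, 0.508, 0.492, -0.508]
contact_force: [0.1, 0.4, 0.0]
gripper_width: 1.002
```

```bash
python3 - <<'E'
from goto import *
st()
p,d=bot.read_camera('wrist');cv2.imwrite('pics/w5.png',cv2.cvtColor(p,cv2.COLOR_RGB2BGR))
E
```

```text
t 7.35 pos [0.5189 0.004  0.0221] washer [-71.1 -52.1] F [0.14 0.4  0.  ] w 1.002
tool axes cols [[-0.0, 1.0, -0.03], [0.0, -0.03, -1.0], [-1.0, -0.0, -0.0]] q [-0.45  0.57  0.41  2.1  -0.42  0.56  0.23]
```

View pics/w5.png

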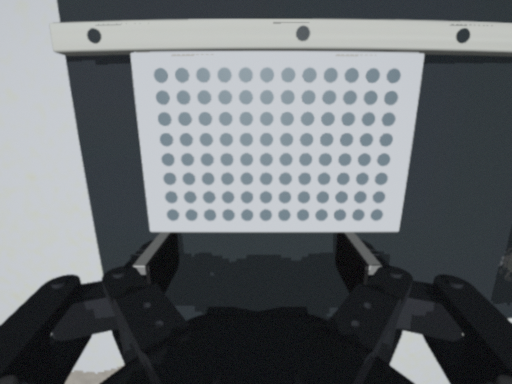

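>>> step_arm --pt "0 0 -0.015 0 0 0" --pt "0 0 -0.015 0 0 0" --pt "0 0 0 0 0 0"

```text
t: 7.78
eef_pos: [0.5191, 0.0046, 0.0222]
tool_rot: [-0.492, -0.508, -0.492, 0.508]
contact_force: [0.2, -2.9, 0.6]
gripper_width: 1.0
```

>>> step_arm --pt "0 0 -0.015 0 0 0" --pt "0 0 0 0 0 0"

```text
t: 8.02
eef_pos: [0.5191, 0.0048, 0.0222]
tool_rot: [-0.493, -0.508, -0.492, 0.508]
contact_force: [0.1, -5.1, 2.5]
gripper_width: 1.0
```

>>> step_arm --pt "0 0 -0.015 0 0 0" --pt "0 0 0 0 0 0"

```text
t: 8.28
eef_pos: [0.519, 0.0049, 0.0222]
tool_rot: [-0.493, -0.508, -0.492, 0.508]
contact_force: [-1.2, -6.5, 2.3]
gripper_width: 0.999
```

Contact: 6.5 N against the fence. The stopping point says my frame is about 2 mm too far right, so I back off, rise and measure the plate.

>>> step_arm --pt "0 0 0.1 0 0 0" --pt "0 0 0.3 0 0 0" --pt "-0.5 0 0.3 0 0 0" --pt "-1 0 0 0 0 0" --pt "-1 0 0 0 0 0" --pt "-1 -0.3 0 0 0 0" --pt "0 0 0 0 0 0"

```text
t: 9.15
eef_pos: [0.5073, -0.0215, 0.1646]
tool_rot: [0.493, 0.509, 0.492, -0.506]
contact_force: [0.4, -0.9, -0.9]
gripper_width: 1.002
```

```bash
python3 - <<'E'
from goto import *
from meas import plate
o,_=st();p,d=bot.read_camera('wrist');m=bot.camera_model('wrist')
np.savez('w6.npz',p=p,pos=o['eef_pos'],rot=o['tool_rot'])
cv2.imwrite('pics/w6.png',cv2.cvtColor(p,cv2.COLOR_RGB2BGR))
g=cv2.cvtColor(p,cv2.COLOR_RGB2GRAY)
E
```

```text
t 9.15 pos [ 0.5073 -0.0215  0.1646] washer [-82.  -77.9] F [ 0.42 -0.85 -0.9 ] w 1.002
tool axes cols [[0.005, 1.0, -0.031], [0.002, -0.031, -1.0], [-1.0, 0.005, -0.002]] q [-0.55  0.31  0.57  2.05 -0.23  0.83  0.12]
```

View pics/w6.png

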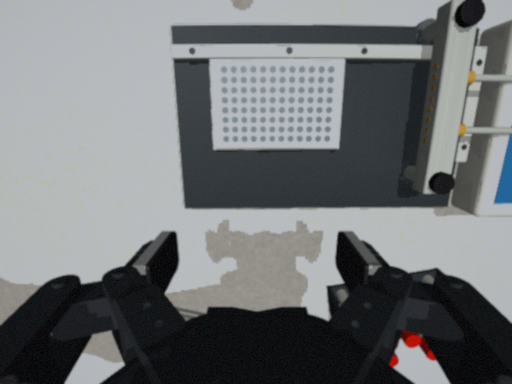

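The plate (columns 210–345, rows 58–150) now lies flush with the fence strip (rows 45–58), and the manifold is well ahead at column 415 onwards.

```bash
python3 - <<'E'
from goto import *
z=np.load('w6.npz');o=dict(eef_pos=z['pos'],tool_rot=z['rot']);m=bot.camera_model('wrist')
g=cv2.cvtColor(z['p'],cv2.COLOR_RGB2GRAY).astype(float)
def edge(s,last=True):
    h=(s.max()+s.min())/2;k=np.where(s>h)[0]; 
    if last: k=k.max();return k+(s[k]-h)/(s[k]-s[k+1])
    k=k.min();return k-(s[k]-h)/(s[k]-s[k-1])
def line(P):
    c=np.polyfit(P[:,0],P[:,1],1);return c
f=[(c,48+edge(g[48:72,c])) for c in list(range(180,205,3))+list(range(352,410,4))]
F=onplane(m,f,.039,o)[:,:2];c=line(F);print('fence yaw',np.arctan(c[0]),'inv',inv(F.mean(0)))
b=[(c,135+edge(g[135:165,c])) for c in range(218,336,4)]
P=onplane(m,b,.0376,o)[:,:2];c=line(P);print('plate right side yaw',np.arctan(c[0]),'inv skirt',inv(P.mean(0)))
rr=[(195+edge(g[r,195:235],False),r) for r in range(70,145,5)]
print('rear',[inv(q).round(1) for q in onplane(m,rr,.0376,o)[[0,-1]]])
fr=[(330+edge(g[r,330:370]),r) for r in range(70,145,5)]
print('front',[inv(q).round(1) for q in onplane(m,fr,.0376,o)[[0,-1]]])
print('screws',[inv(q).round(1) for q in onplane(m,[(470,12),(442,183)],.084,o)])
q=cv2.cvtColor(z['p'],cv2.COLOR_RGB2BGR);cv2.imwrite('pics/w6c.png',cv2.resize(q[0:220,390:512],None,fx=2.7,fy=2.7,interpolation=cv2.INTER_CUBIC))
E
```

```text
fence yaw -0.02741529217804695 inv [-31.24031288  44.80005728]
plate right side yaw -0.022240332971031365 inv skirt [-61.36996119 -39.74911272]
rear [array([-125.9,   34.2]), array([-125.5,  -31. ])]
front [array([ 2.1, 34.3]), array([  2.2, -31.1])]
screws [array([81.2, 69.3]), array([ 81.7, -64.4])]
```

View pics/w6c.png

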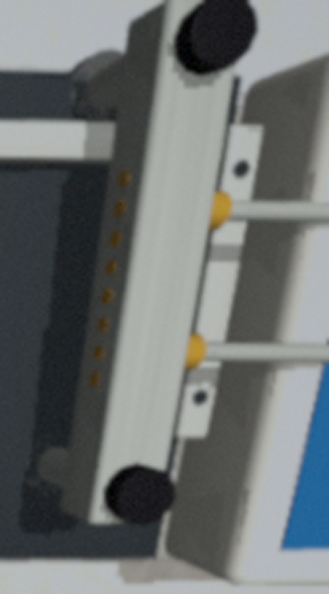

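```bash
sed -i 's/^PSI=.*/PSI=-0.028; O=np.array([.5916,.0560])/' goto.py; python3 - <<'E'
from goto import *
rel(-152,0,.10,-90)
E
```

```text
t 9.2 pos [ 0.5066 -0.0212  0.163 ] washer [-82.8 -79.5] F [-0.05  0.16 -0.14] w 0.996
tool axes cols [[0.002, 1.0, -0.03], [0.001, -0.03, -1.0], [-1.0, 0.002, -0.002]] q [-0.55  0.32  0.57  2.05 -0.23  0.83  0.12]
to [0.4397 0.0603 0.1   ] shift tool now/40mm [ 1.575 -1.737 -1.982] after turn [ 1.576 -1.988  1.729] turn/360 [ 2.496e-01 -5.000e-04 -1.000e-04]
```

>>> step_arm --pt "0 -0.58 -0.66 0 0 0" --pt "0 -0.58 -0.66 0 0 0" --pt "0 -0.58 -0.66 0 0 0" --pt "0 0 0 0.0277 0 0" --pt "0 0 0 0.0277 0 0" --pt "0 0 0 0.0277 0 0" --pt "0 0 0 0.0277 0 0" --pt "0 0 0 0.0277 0 0" --fingers 1 --force 40

```text
t: 10.2
eef_pos: [0.4383, 0.0598, 0.161]
tool_rot: [-0.231, -0.668, -0.23, 0.669]
contact_force: [-1.5, 0.7, 0.0]
gripper_width: -0.001
```

>>> step_arm --pt "0 0 0 0.0277 0 0" --pt "0 0 0 0.0277 0 0" --pt "0 0 0 0.0277 0 0" --pt "0 0 0 0.0277 0 0" --pt "0 0 0 0 0 0"

```text
t: 10.82
eef_pos: [0.4384, 0.0598, 0.1611]
tool_rot: [0.008, -0.707, 0.009, 0.708]
contact_force: [0.5, 0.5, 0.9]
gripper_width: 0.003
```

```bash
python3 - <<'E'
from goto import *
rel(-152,0,.05,-90)
p,d=bot.read_camera('wrist');cv2.imwrite('pics/w7.png',cv2.cvtColor(p,cv2.COLOR_RGB2BGR))
E
```

```text
t 10.82 pos [0.4384 0.0598 0.1611] washer [-153.2   -0.5] F [0.49 0.5  0.92] w 0.003
tool axes cols [[-0.002, -0.024, -1.0], [-0.002, -1.0, 0.024], [-1.0, 0.002, 0.002]] q [-1.03  0.25  0.88  2.2  -0.27  0.8  -1.57]
to [0.4397 0.0603 0.05  ] shift tool now/40mm [ 2.778 -0.016 -0.035] after turn [ 2.779 -0.011 -0.031] turn/360 [ 0.0006  0.0002 -0.0003]
```

View pics/w7.png

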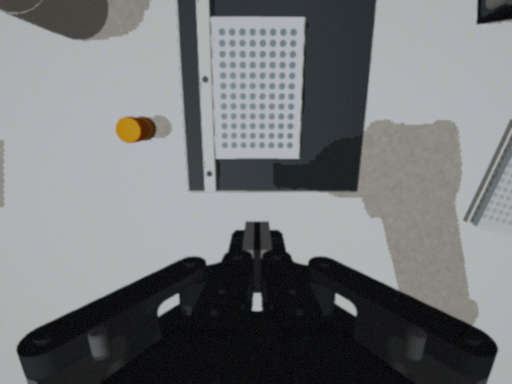

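The shut fingertips (257,225) are centred behind the plate (columns 214–300) and the plate still rests against the fence. I descend behind it.

>>> step_arm --pt "0.8 0 -0.03 0.0006 0 0" --pt "0.8 0 0 0 0 0" --pt "0.8 0 0 0 0 0" --pt "0.5 0 0 0 0 0" --pt "0.2 0 0 0 0 0" --pt "0.05 0 0 0 0 0" --pt "0 0 0 0 0 0"

```text
t: 11.75
eef_pos: [0.4406, 0.0601, 0.0365]
tool_rot: [-0.01, 0.707, -0.01, -0.707]
contact_force: [-0.3, 0.1, 0.1]
gripper_width: 0.001
```

```bash
python3 - <<'E'
from goto import *
rel(-100,0,.0335,-90)
p,d=bot.read_camera('wrist');cv2.imwrite('pics/w8.png',cv2.cvtColor(p,cv2.COLOR_RGB2BGR))
E
```

```text
t 11.75 pos [0.4406 0.0601 0.0365] washer [-1.511e+02 -1.000e-01] F [-0.35  0.12  0.14] w 0.001
tool axes cols [[0.001, -0.029, -1.0], [0.0, -1.0, 0.029], [-1.0, -0.0, -0.001]] q [-0.78  0.5   0.62  2.27 -0.59  0.53 -1.3 ]
to [0.4916 0.0588 0.0335] shift tool now/40mm [ 0.077 -0.005 -1.277] after turn [ 0.076 -0.004 -1.277] turn/360 [-0.0002 -0.0001  0.0001]
```

View pics/w8.png

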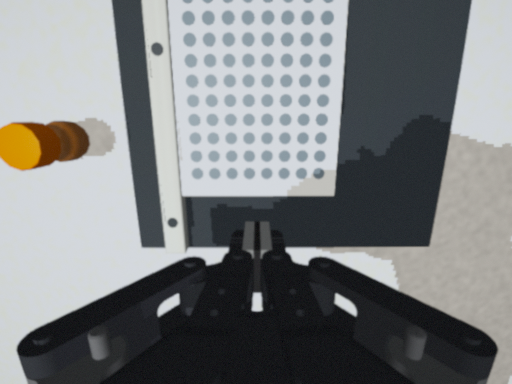

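>>> step_arm --pt "0.075 0 0 0 0 0" --pt "0 0 -0.15 0 0 0" --pt "0 0 -0.15 0 0 0" --pt "0 0 -0.12 0 0 0" --pt "0 0 -0.12 0 0 0" --pt "0 0 -0.15 0 0 0" --pt "0 0 -0.15 0 0 0" --pt "0 0 0 0 0 0"

```text
t: 12.8
eef_pos: [0.4745, 0.059, 0.0331]
tool_rot: [-0.01, 0.707, -0.011, -0.707]
contact_force: [0.5, -0.0, 0.5]
gripper_width: -0.002
```

```bash
python3 - <<'E'
from goto import *
rel(-20,0,.0335,-90)
p,d=bot.read_camera('wrist');cv2.imwrite('pics/w9.png',cv2.cvtColor(p,cv2.COLOR_RGB2BGR))
E
```

```text
t 12.8 pos [0.4745 0.059  0.0331] washer [-117.2   -0.3] F [ 0.52 -0.04  0.46] w -0.002
tool axes cols [[0.001, -0.03, -1.0], [-0.0, -1.0, 0.03], [-1.0, 0.0, -0.001]] q [-0.74  0.55  0.61  2.2  -0.59  0.56 -1.28]
to [0.5716 0.0566 0.0335] shift tool now/40mm [-0.008 -0.012 -2.429] after turn [-0.009 -0.008 -2.429] turn/360 [-0.0003 -0.0001 -0.    ]
```

View pics/w9.png

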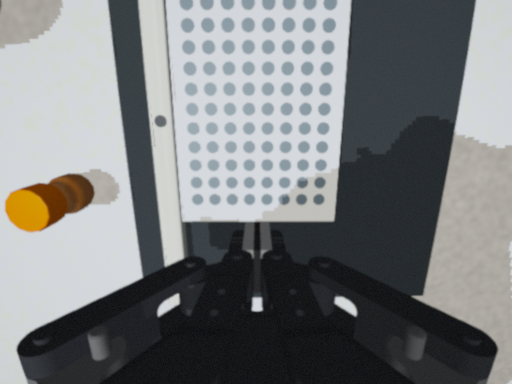

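>>> step_arm --pt "0 0 -0.15 0 0 0" --pt "0 0 -0.15 0 0 0" --pt "0 0 -0.15 0 0 0" --pt "0 0 -0.15 0 0 0" --pt "0 0 -0.15 0 0 0" --pt "0 0 -0.15 0 0 0" --pt "0 0 -0.15 0 0 0" --pt "0 0 0 0 0 0"

```text
t: 13.85
eef_pos: [0.5164, 0.0577, 0.0331]
tool_rot: [-0.01, 0.707, -0.011, -0.707]
contact_force: [0.2, -0.2, -0.3]
gripper_width: 0.002
```

```bash
python3 - <<'E'
from goto import *
rel(-20,0,.0335,-90)
p,d=bot.read_camera('wrist');cv2.imwrite('pics/w10.png',cv2.cvtColor(p,cv2.COLOR_RGB2BGR))
E
```

```text
t 13.85 pos [0.5164 0.0577 0.0331] washer [-75.2  -0.4] F [ 0.16 -0.22 -0.32] w 0.002
tool axes cols [[0.001, -0.03, -1.0], [-0.0, -1.0, 0.03], [-1.0, 0.0, -0.001]] q [-0.7   0.6   0.61  2.1  -0.59  0.62 -1.28]
to [0.5716 0.0566 0.0335] shift tool now/40mm [-0.009 -0.013 -1.381] after turn [-0.01  -0.01  -1.381] turn/360 [-0.0003 -0.0001 -0.    ]
```

View pics/w10.png

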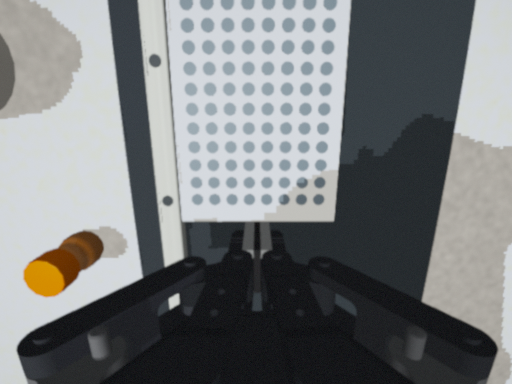

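The plate still runs along the fence (edge at column ~170–182), square to the fingers. I continue under the manifold.

>>> step_arm --pt "0 0 -0.14 0 0 0" --pt "0 0 -0.14 0 0 0" --pt "0 0 -0.14 0 0 0" --pt "0 0 -0.14 0 0 0" --pt "0 0 -0.14 0 0 0" --pt "0 0 -0.14 0 0 0" --pt "0 0 -0.14 0 0 0" --pt "0 0 0 0 0 0"

```text
t: 14.9
eef_pos: [0.5555, 0.0565, 0.0331]
tool_rot: [-0.01, 0.707, -0.011, -0.707]
contact_force: [0.6, -0.2, 0.0]
gripper_width: 0.002
```

>>> step_arm --pt "0 0 -0.1 0 0 0" --pt "0 0 -0.08 0 0 0" --pt "0 0 -0.05 0 0 0" --pt "0 0 0 0 0 0"

```text
t: 15.4
eef_pos: [0.5643, 0.0563, 0.0331]
tool_rot: [-0.01, 0.707, -0.011, -0.707]
contact_force: [0.0, -0.5, 0.4]
gripper_width: 0.003
```

```bash
python3 - <<'E'
from goto import *
rel(-14,0,.0335,-90)
p,d=bot.read_camera('wrist');cv2.imwrite('pics/w11.png',cv2.cvtColor(p,cv2.COLOR_RGB2BGR))
E
```

```text
t 15.4 pos [0.5643 0.0563 0.0331] washer [-27.2  -0.4] F [ 0.05 -0.52  0.39] w 0.003
tool axes cols [[0.0, -0.03, -1.0], [-0.0, -1.0, 0.03], [-1.0, 0.0, -0.0]] q [-0.66  0.65  0.61  1.99 -0.59  0.68 -1.28]
to [0.5776 0.0564 0.0335] shift tool now/40mm [-0.009 -0.011 -0.331] after turn [-0.009 -0.011 -0.331] turn/360 [-0.0003 -0.     -0.    ]
```

View pics/w11.png

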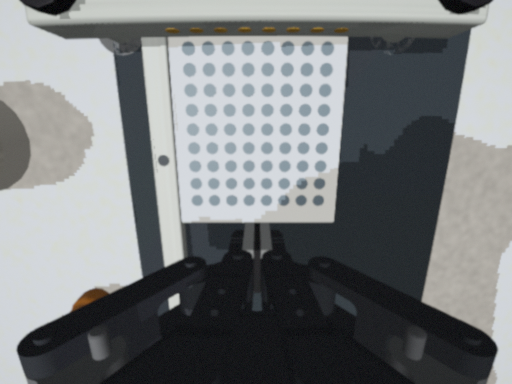

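The plate is under the bar and still along the fence. Now I make slow steps until I feel the stop.

>>> step_arm --pt "0 0 -0.05 0 0 0" --pt "0 0 -0.05 0 0 0" --pt "0 0 -0.05 0 0 0" --pt "0 0 -0.03 0 0 0" --pt "0 0 0 0 0 0"

```text
t: 16.08
eef_pos: [0.5715, 0.0561, 0.0331]
tool_rot: [-0.011, 0.707, -0.011, -0.707]
contact_force: [0.7, -0.6, -0.3]
gripper_width: -0.006
```

>>> step_arm --pt "0 0 -0.025 0 0 0" --pt "0 0 -0.025 0 0 0" --pt "0 0 0 0 0 0"

```text
t: 16.45
eef_pos: [0.5735, 0.0561, 0.0331]
tool_rot: [-0.011, 0.707, -0.011, -0.707]
contact_force: [0.7, -0.9, -0.2]
gripper_width: 0.001
```

>>> step_arm --pt "0 0 -0.025 0 0 0" --pt "0 0 -0.025 0 0 0" --pt "0 0 0 0 0 0"

```text
t: 16.82
eef_pos: [0.5755, 0.056, 0.0331]
tool_rot: [-0.011, 0.707, -0.011, -0.707]
contact_force: [0.7, -0.2, -0.7]
gripper_width: 0.001
```

>>> step_arm --pt "0 0 -0.02 0 0 0" --pt "0 0 -0.02 0 0 0" --pt "0 0 0 0 0 0"

```text
t: 17.2
eef_pos: [0.5763, 0.0559, 0.0329]
tool_rot: [0.011, -0.707, 0.011, 0.707]
contact_force: [-2.3, -0.1, 0.9]
gripper_width: 0.001
```

>>> step_arm --pt "0 0 -0.02 0 0 0" --pt "0 0 -0.02 0 0 0" --pt "0 0 0 0 0 0"

```text
t: 17.58
eef_pos: [0.5765, 0.0558, 0.0326]
tool_rot: [0.011, -0.706, 0.01, 0.708]
contact_force: [-7.2, 0.4, 3.6]
gripper_width: 0.001
```

```bash
python3 - <<'E'
from goto import *
st()
E
```

```text
t 17.57 pos [0.5765 0.0558 0.0326] washer [-15.1  -0.6] F [-7.22  0.43  3.57] w 0.001
tool axes cols [[-0.004, -0.03, -1.0], [0.0, -1.0, 0.03], [-1.0, -0.0, 0.004]] q [-0.65  0.67  0.61  1.96 -0.59  0.7  -1.28]
```

The stop is felt: 7 N at washer x ≈ -15, as expected for home. I back off and look.

>>> step_arm --pt "0 0 0.06 0 0 0" --pt "0 0 0.3 0 0 0" --pt "-0.6 0 0.5 0 0 0" --pt "-1 0 0 0 0 0" --pt "-1 0 0 0 0 0" --pt "-0.4 0 0 0 0 0" --pt "0 0 0 0 0 0"

```text
t: 18.45
eef_pos: [0.5445, 0.0573, 0.1537]
tool_rot: [-0.011, 0.708, -0.01, -0.706]
contact_force: [-0.1, 0.6, -0.6]
gripper_width: -0.002
```

```bash
python3 - <<'E'
from goto import *
o,_=st();p,d=bot.read_camera('wrist');m=bot.camera_model('wrist')
np.savez('w12.npz',p=p,pos=o['eef_pos'],rot=o['tool_rot'])
q=cv2.cvtColor(p,cv2.COLOR_RGB2BGR);cv2.imwrite('pics/w12.png',cv2.resize(q[0:250,100:400],None,fx=2.4,fy=2.4,interpolation=cv2.INTER_CUBIC))
E
```

```text
t 18.45 pos [0.5445 0.0573 0.1537] washer [-47.1   0. ] F [-0.09  0.57 -0.63] w -0.002
tool axes cols [[0.002, -0.029, -1.0], [0.001, -1.0, 0.029], [-1.0, -0.001, -0.002]] q [-0.82  0.45  0.78  1.98 -0.42  0.87 -1.42]
```

View pics/w12.png

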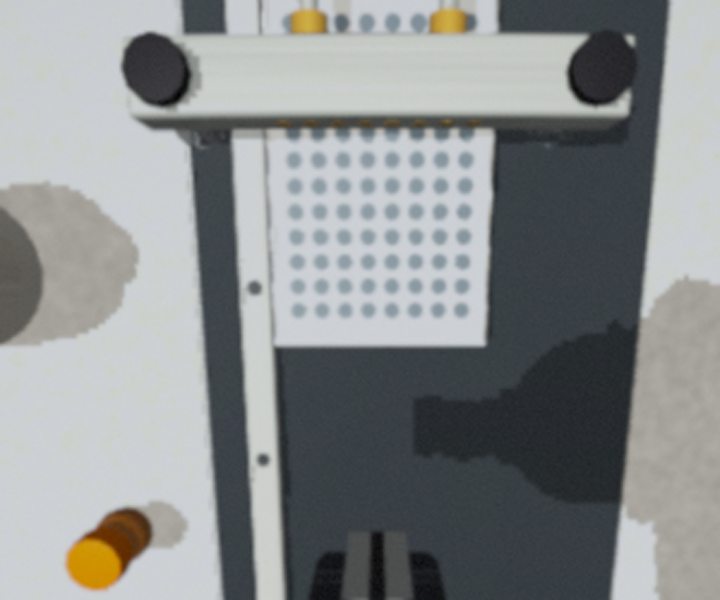

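```bash
python3 - <<'E'
from goto import *
z=np.load('w12.npz');o=dict(eef_pos=z['pos'],tool_rot=z['rot']);m=bot.camera_model('wrist')
g=cv2.cvtColor(z['p'],cv2.COLOR_RGB2GRAY).astype(float)
def edge(s,last):
    h=(s.max()+s.min())/2;k=np.where(s>h)[0]
    if last: k=k.max();return k+(s[k]-h)/(s[k]-s[k+1])
    k=k.min();return k-(s[k]-h)/(s[k]-s[k-1])
f=[(200+edge(g[r,200:235],True),r) for r in range(155,215,3)]
F=onplane(m,f,.039,o); 
b=[(285+edge(g[r,285:330],True),r) for r in range(62,138,3)]
P=onplane(m,b,.0376,o);
FI=np.array([inv(q) for q in F]);PI=np.array([inv(q) for q in P])
for n,A in(('fence',FI),('plate right',PI)):
    c=np.polyfit(A[:,0],A[:,1],1);e=A[:,1]-np.polyval(c,A[:,0]);print(n,'slope',c[0].round(4),'y at 0,60',np.polyval(c,[0,60]).round(2),e.std().round(2),A[[0,-1],0].round(0))
rr=[(c,130+edge(g[130:160,c],True)) for c in range(222,300,4)]
RI=np.array([inv(q) for q in onplane(m,rr,.0376,o)]);c=np.polyfit(RI[:,1],RI[:,0],1);print('rear slope',c, RI[:,0].mean())
print('rows profile fence-plate gap');
for r in (70,90,110,130): print(r,g[r,195:220].astype(int))
E
```

```text
fence slope 0.0012 y at 0,60 [42.74 42.81] 0.06 [-14. -73.]
plate right slope -0.0003 y at 0,60 [-42.17 -42.19] 0.2 [69.  3.]
rear slope [-4.14154685e-05 -3.83876430e+00] -3.8386848759139207
rows profile fence-plate gap
70 [ 71  96 155 197 207 207 206 207 207 206 207 206 206 205 190 159 154 186
 203 207 207 207 207 206 204]
90 [ 69  71 104 162 198 206 207 207 207 207 207 208 207 207 203 186 154 159
 190 205 207 207 207 206 202]
110 [ 69  69  70 103 163 196 206 207 207 207 207 208 207 207 207 202 182 152
 168 195 205 207 208 207 206]
130 [ 68  67  69  69  94 152 190 205 207 207 207 207 208 207 207 206 201 176
 155 180 201 207 207 208 208]
```

The plate is parallel to the fence to within 1.5 mrad. The fence-to-far-side distance reads 84.9 mm (nominal 85.5), so there is no measurable gap, and the rear edge is square. Last I check that nothing else moved.

```bash
python3 - <<'E'
from goto import *
for n in('scene','top'):
    p,d=bot.read_camera(n);p0=np.load(n+'0.npz')['p']
    df=(np.abs(p.astype(int)-p0).max(2)>45).astype(np.uint8)*255
    a=cv2.cvtColor(p,cv2.COLOR_RGB2BGR);df=cv2.cvtColor(df,cv2.COLOR_GRAY2BGR)
    cv2.imwrite(f'pics/{n}f.png',cv2.resize(np.hstack([a,df]),(800,300)))
E
```

```text
(no output)
```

View pics/scenef.png

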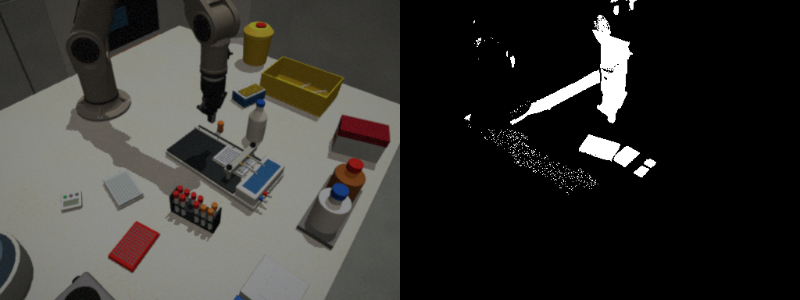

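View pics/topf.png

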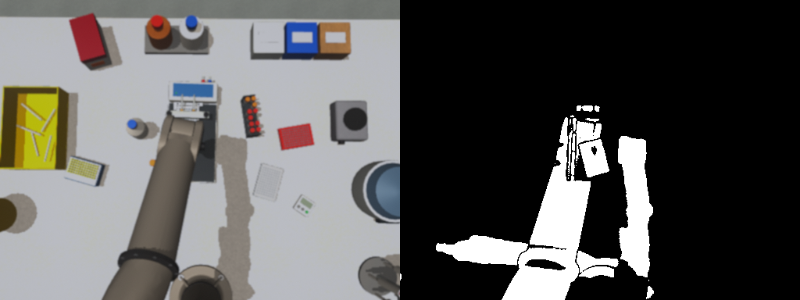

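The difference pictures show changes only at the arm, its shadow and the plate. The bystanders stand where they were and the manifold is intact.

```bash
python3 -c "
from station import bot
print(bot.hand_in(), bot.get_obs()['t'])"
```

```text
the job is handed in; nothing more can be done
the job is handed in; nothing more can be done
```

The plate is home: against the end stop, with its side still along the fence. I handed the job in at about 18.6 s of the 54 s allowed.

- **What I did:** With the open fingertips I pushed the plate square against the fence until I felt about 6.5 N. Then, with shut fingertips from behind, I slid it flat along the fence and under the manifold until the stop answered with about 7 N. I backed off and lifted the hand clear.
- **Last checks:**
  - **Fence:** the plate is parallel to the fence within about 1.5 mrad. The fence-to-far-side distance read 84.9 mm against a nominal 85.5 mm, so there is no measurable gap.
  - **Stop:** the contact came within about 1 mm of the expected home position.
  - **Surroundings:** the before/after pictures from the scene camera show change only at the arm, its shadow and the plate. In the top view the arm hides part of the washer area; what is visible shows the same.
- **What disagreed:** my first top-camera fix of the washer was about 2 mm too far right. The wrist view and the fence contact showed it, and I corrected it before the slide. Along the slide, the wrist view put the manifold screws about 3 mm nearer the robot than the top view did. I relied on the felt stop there.

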